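# Back off the ratchet stop beside the bottle crate

## Robot

A 6-joint arm with a two-finger parallel gripper is mounted at the origin on the work surface. World frame = base frame: x ahead of the robot, y to its left, z up, the work surface at z = 0. Lengths are in m, angles in rad, forces in N, time in s.
With the tool pointing down it reaches from about 0.325 to 0.775 m from the base axis. Payload 5.5 kg.
Tool frame: the origin (TCP) lies between the finger pads; the fingertips stand 8 mm ahead of it and the grasp point (between the pads) lies 11 mm behind it (tcp_to_tips is the distance from the TCP to the fingertips, in m); z points along the fingers, y is the line along which they close (so a half turn about z gives the same grasp; the last joint's range is limited). The gripper opens to 88 mm and grips with 3 to 60 N. Pads are 20 mm wide; open, the fingers measure 115 mm over their backs; the gripper's body (75 mm by 178 mm) begins 61 mm behind the grasp point.
Start: joints at [1.147, 0.091, 1.231, -0, 1.82, -0.057], TCP at [0.215, 0.56, 0.231] pointing down, gripper open.
Joint ranges: [-2.87, 2.87], [-0.86, 2.18], [0.17, 2.46], [-1.51, 4.65], [0.06, 2.69], [-2.65, 2.65]. Speed limits (rad/s): [2.57, 2.57, 3.01, 3.14, 3.14, 3.14].

## Interface

Orientations are given as a unit quaternion [w, x, y, z].
In Python, from bench import * gives the robot as it stands. Calls block until the motion is done:
- move_to(position, orientation): joint-space move of the TCP to a pose.
- move_l(position, speed=0.15, orientation=None): straight line of the TCP; orientation=None keeps the orientation; speed is the mean speed in m/s.
- movej(angles): joint-space move.
- gripper_open() and close(): open the fingers fully, or close them until they stop; the grip force is fixed at half the most.
- hold(seconds).
- inverse_kinematics(position, orientation): joint angles nearest the present ones, or None.
- state(): the state.
- get_image(name): name is "scene" or "top" or "wrist"; returns a dict with "frame" (420x560x3 uint8, blue, green, red), "depth" (420x560 float32, m along the optical axis (not along the pixel's ray), 0 where there is no reading), "camera_matrix" (3x3 intrinsics, pixels), "k1" (the pictures are not rectified: a ray, as slopes to the right and down, at radius r is drawn at 1 + k1 r^2 times it, then the intrinsics apply), "view" (4x4, takes a point from world to camera coordinates). Camera axes: x right, y up, looking along -z (the intrinsics and any distortion apply to the point x, -y, -z); pixel columns grow to the right and rows downward; lengths in m; the calibration is good to about 2 mm. A picture is of the moment at which its call begins.
A pose or a line that the arm cannot do raises IKError and nothing moves.
- job_done(): hands the job in; it is judged then, once.
The state is a dict: "time": time; "joint_pos": joint angles; "dq": joint speeds; "joint_torque": joint torques, N m; "ee_pos": TCP position; "ee_rot": TCP orientation; "ft_force": force on the tool from outside, world axes, zero at the start; "moment": the same for the moment, N m; "finger_gap": finger opening in m; "finger_force": force on a finger pad.
Only numpy, scipy, OpenCV 4.12 (cv2) and the standard library are available. Lean on these libraries where they do the work, as an engineer would, in place of code of your own. Each camera call takes 0.05 s, during which the arm holds its last target. There are 200 camera calls.

## Task

Free the crate of brown glass bottles by backing off the ratchet stop at its end of the bar: with the fingertips press that stop's black release pad down and, keeping it down, push the stop along the bar away from the crate until it is fully home against the fixed block in the middle, then let go of the pad and withdraw. Leave the other stop, beside the crate of cans, and all the loose things where they are; nothing is lifted or carried.

Things in the scene. Friction and masses are not known exactly. Their poses are not given: they have to be found in the camera images.
- rail: ratchet rail, fixed to the floor: steel bar along its own y axis, 560 mm long, 24 mm wide, top 56 mm high, on two end feet, with a fixed grey block (66 x 56 mm, 66 mm tall) in the middle. Origin at floor level under that block's centre; x points away from the robot. On each half of the bar rides one aluminium stop; the two are mirror images and either can be the one to work
- bottle_crate_front (a point): grey plastic crate of lying brown glass bottles, 260 (x) x 200 (y) x 115 mm tall, does not move; stands behind the bar, at its left (+y) or right (-y) end: compare with the rail's y axis. This point: floor level at the middle of its front face (towards the robot)
- can_crate_front (a point): grey plastic crate of crushed aluminium cans, same crate, at the other end of the bar; this point: floor level at the middle of its front face
- left_stop (a joint): travel of the left stop (+y half of the bar), m: grows as it moves towards the middle block (rail's -y); 0.150 = home, touching the block. Starts between 0 and 0.04. The ratchet blocks it (after up to 10 mm of play) from moving that way unless its pad is down; then it slides with about 2 N of friction. 62 x 62 mm; its low jaw plate reaches 118 mm behind the bar's axis beside the crate
- left_release (a joint): how far the release pad of the left stop (+y half of the bar) is pressed, m: 0 up, 0.008 fully down. Sprung: 3 N to start, 7 N fully down; the ratchet is free beyond about 0.004. Let go, it springs back up, but stays up to 0.0035 down where its pawl rests on a tooth, as it may at the start
- left_pad (a point): centre of the top of the black release pad of the left stop (+y half of the bar): 52 mm across the bar x 48 mm along it, 88 mm above the floor when up. Against its edge nearest the middle block stands the stop's upright wall (60 mm wide, 12 thick, top at 132 mm), face 25 mm from this point towards rail -y: a finger standing on the pad pushes the stop by it. Other sides open. Moves with the stop
- right_stop (a joint): travel of the right stop (-y half of the bar), m: grows as it moves towards the middle block (rail's +y); 0.150 = home, touching the block. Starts between 0 and 0.04. The ratchet blocks it (after up to 10 mm of play) from moving that way unless its pad is down; then it slides with about 2 N of friction. 62 x 62 mm; its low jaw plate reaches 118 mm behind the bar's axis beside the crate
- right_release (a joint): how far the release pad of the right stop (-y half of the bar) is pressed, m: 0 up, 0.008 fully down. Sprung: 3 N to start, 7 N fully down; the ratchet is free beyond about 0.004. Let go, it springs back up, but stays up to 0.0035 down where its pawl rests on a tooth, as it may at the start
- right_pad (a point): centre of the top of the black release pad of the right stop (-y half of the bar): 52 mm across the bar x 48 mm along it, 88 mm above the floor when up. Against its edge nearest the middle block stands the stop's upright wall (60 mm wide, 12 thick, top at 132 mm), face 25 mm from this point towards rail +y: a finger standing on the pad pushes the stop by it. Other sides open. Moves with the stop
- mug: white ceramic mug, 80 mm across, 90 mm tall, upright, handle on its +y side; origin at the centre of its underside
- glass_jar: clear glass jar with a steel lid, 68 mm across, 105 mm tall, upright; origin at the centre of its underside
- brown_bottle: one loose brown glass bottle standing upright behind the bar, 60 mm across, 200 mm tall; origin at the centre of its underside
- pet_bottle: green PET bottle with white twist cap lying on its side along its own x axis, 62 mm thick, 210 mm long; origin under its middle
- jar_lid: steel jar lid lying flat, 76 mm across, 15 mm thick; origin at the centre of its underside
- can_a: loose crushed aluminium can, 68 mm across, 34 mm tall, in front of the bar; origin at the centre of its underside
- can_b: loose crushed aluminium can, 68 mm across, 40 mm tall, just behind the middle block; origin at the centre of its underside

How it is judged:
On the way, in this order (a step that is already met when the one before it is completed fails the run):
1. the release pad of the stop beside the bottle crate is pressed down (over 5 mm) while the stop is still at its crate's end (travel under 0.06) (((y of bottle_crate_front in the frame of rail above 0 m and value of joint left_release above 0.005 m and value of joint left_stop below 0.06 m) or (y of bottle_crate_front in the frame of rail below 0 m and value of joint right_release above 0.005 m and value of joint right_stop below 0.06 m))), for 0.06 s.
2. that stop reaches the middle block (travel over 0.143) (((y of bottle_crate_front in the frame of rail above 0 m and value of joint left_stop above 0.143 m) or (y of bottle_crate_front in the frame of rail below 0 m and value of joint right_stop above 0.143 m))), for 0.05 s.
At the end, for the whole second after the job is handed in: The stop beside the bottle crate is at rest within 7 mm of the middle block; the other stop is still at its end of the bar (travel under 0.06); every loose thing is within 20 mm of where it began (((y of bottle_crate_front in the frame of rail above 0 m and value of joint left_stop above 0.143 m and velocity of joint left_stop between -0.01 and 0.01 m/s and value of joint right_stop below 0.06 m) or (y of bottle_crate_front in the frame of rail below 0 m and value of joint right_stop above 0.143 m and velocity of joint right_stop between -0.01 and 0.01 m/s and value of joint left_stop below 0.06 m)) and distance of each of mug, glass_jar, brown_bottle, pet_bottle, jar_lid, can_a, can_b from where it was at the start of the episode below 0.02 m); the robot touches nothing.
It fails at once if the stop beside the can crate is moved more than 14 mm ((y of bottle_crate_front in the frame of rail above 0 m and distance of right_pad from where it was at the start of the episode above 0.014 m) or (y of bottle_crate_front in the frame of rail below 0 m and distance of left_pad from where it was at the start of the episode above 0.014 m)).
It fails at once if one of the loose things is moved or lifted more than 20 mm (distance of any of mug, glass_jar, brown_bottle, pet_bottle, jar_lid, can_a, can_b from where it was at the start of the episode above 0.02 m).
It also fails if it takes over 38 s, if anything falls off the work surface, if the arm or the gripper's body presses on something with over 40 N, if the wrist force passes 120 N, or if a joint passes its speed limit or range.

## Working session

There is one attempt and no reset: what is moved stays moved. The work goes in short steps, each a Python script; the robot and the scene stay as the last script left them, time stands still between calls to the robot, and variables do not carry over. Pictures are saved under pics/ and viewed, at most 10 in all, crops included, and the job is handed in when it is done.

```bash
mkdir -p pics
cat > h.py <<'E'
import numpy as np, cv2
from bench import *
def world(im):
    K=im["camera_matrix"];d=im["depth"];h,w=d.shape
    u,v=np.meshgrid(np.arange(w),np.arange(h))
    p=np.stack([u,v],-1).reshape(-1,1,2).astype(float)
    n=cv2.undistortPoints(p,np.array(K,float),np.array([im["k1"],0,0,0.])).reshape(h,w,2)
    c=np.stack([n[...,0]*d,-n[...,1]*d,-d,np.ones_like(d)],-1)
    W=(c@np.linalg.inv(np.array(im["view"])).T)[...,:3]; W[d==0]=np.nan
    return W
E
python3 - <<'E'
from h import *
for n in("top","scene"):
    im=get_image(n);cv2.imwrite(f"pics/{n}0.png",im["frame"]);np.save(n+".npy",world(im))
s=state();print(s["time"],s["ee_pos"],s["ee_rot"],s["finger_gap"],s["ft_force"])
E
```

```text
0.1 [0.21508349 0.55987364 0.22963033] [-1.94093427e-04  1.82351060e-01  9.83233108e-01 -8.41889306e-04] 0.08805428542999838 [ 0.04607305 -1.0080996   0.70718671]
```

View pics/top0.png

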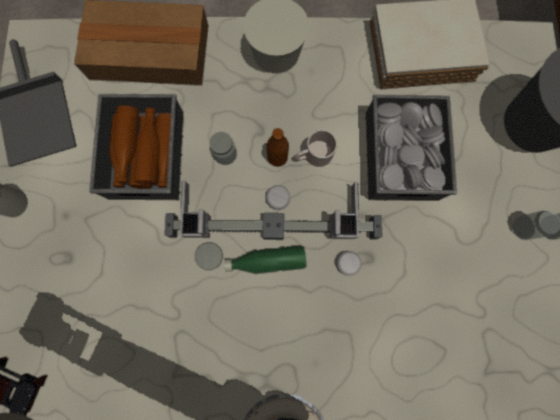

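View pics/scene0.png

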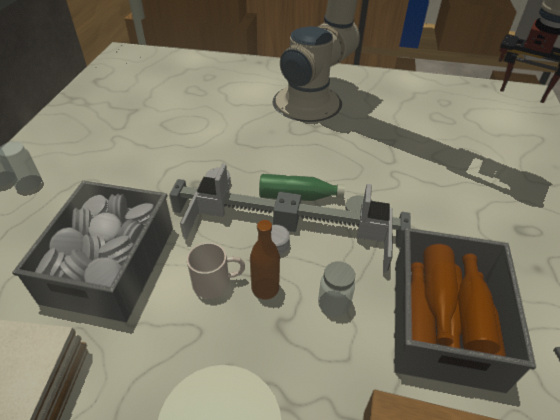

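The top view shows the bottle crate on the left (+y) at about (136,147). Its stop is at (191,224) with a black pad, the middle block is at (273,226) and the can-side stop is at (345,226). The PET bottle lies in front at (265,260), and the lid at (208,256).

Run:
```python
from h import *
W=np.load("top.npy");f=cv2.imread("pics/top0.png")
for n,(u,v) in dict(pad=(190,224),wall=(205,224),block=(273,226),rpad=(346,226),bar1=(235,225),bar2=(310,226),lid=(208,256),pet=(265,260),crate=(136,190)).items(): print(n,(u,v),W[v,u].round(4))
H=W[...,2]
def box(name,r,z):
    m=np.zeros(H.shape,bool);a,b,c,d=r;m[b:d,a:c]=1;m&=(H>z[0])&(H<z[1]);p=W[m]
    print(name,m.sum(),"med",np.median(p,0).round(4),"min",p.min(0).round(4),"max",p.max(0).round(4));return p
box("pad",(178,208,206,242),(.076,.095));box("wall",(178,208,212,242),(.122,.14));box("block",(258,208,290,244),(.06,.07))
p=np.vstack([box("barL",(212,215,255,238),(.05,.06)),box("barR",(292,215,325,238),(.05,.06))])
k=np.polyfit(p[:,1],p[:,0],1);print("rail yaw",-np.arctan(k[0]),k)
cv2.imwrite("pics/crop.png",cv2.resize(f[170:290,150:300],None,fx=5,fy=5,interpolation=cv2.INTER_CUBIC))
```

```text
pad (190, 224) [0.5506 0.2385 0.0844]
wall (205, 224) [0.5509 0.2005 0.0824]
block (273, 226) [0.5483 0.0264 0.0618]
rpad (346, 226) [ 0.5452 -0.1605  0.0853]
bar1 (235, 225) [0.552  0.1264 0.0531]
bar2 (310, 226) [ 0.549  -0.0707  0.056 ]
lid (208, 256) [0.4728 0.2012 0.0162]
pet (265, 260) [0.4603 0.047  0.0598]
crate (136, 190) [0.6333 0.3727 0.1135]
pad 322 med [0.5518 0.2376 0.0856] min [0.5224 0.1991 0.0782] max [0.5814 0.2599 0.0947]
wall 129 med [0.55   0.2047 0.1311] min [0.5225 0.1993 0.1226] max [0.582  0.2119 0.1361]
block 510 med [0.5503 0.0264 0.0659] min [ 0.5188 -0.0075  0.0601] max [0.5826 0.063  0.0699]
barL 377 med [0.5516 0.1313 0.056 ] min [0.5391 0.0762 0.0502] max [0.563  0.187  0.0599]
barR 311 med [ 0.5491 -0.0629  0.0558] min [ 0.5382 -0.1082  0.0505] max [ 0.563  -0.0232  0.0599]
rail yaw -0.009796284624820947 [0.0097966  0.55039907]
```

View pics/crop.png

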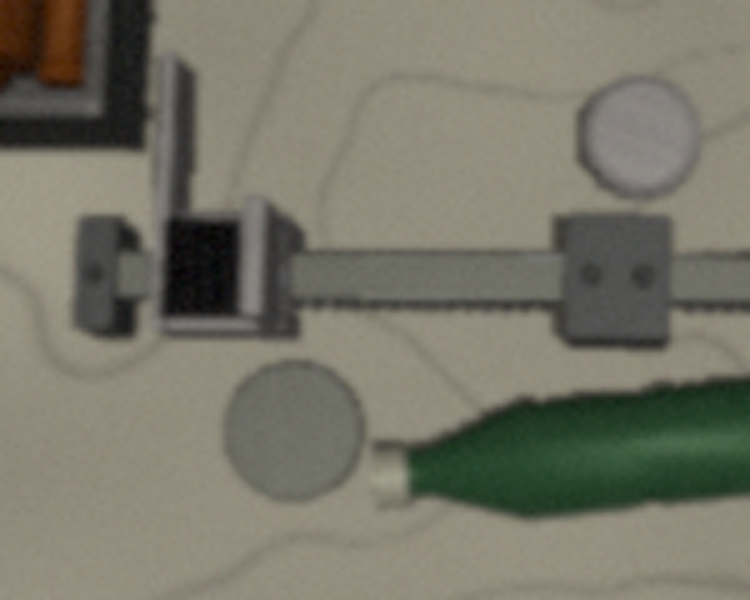

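The pad, wall and block measurements agree with the given sizes. The wall face is at y≈0.2115, the rail at x≈0.5504+0.0098y, and the remaining travel is about 0.145. I'll approach with the fingers closed and press.

Run:
```python
from h import *
q=[0,0,1,0]; X=lambda y:.5504+.0098*y
close()
y=.234
move_to([X(y),y,.19],q); move_l([X(y),y,.110],.12); f0=np.array(state()["ft_force"])
for z in (.092,.0895,.088,.087):
    move_l([X(y),y,z],.04); s=state(); f=np.array(s["ft_force"])-f0
    print(s["time"],z,s["ee_pos"].round(4),f.round(2),s["finger_gap"])
    if f[2]>15: break
im=get_image("wrist");cv2.imwrite("pics/w1.png",im["frame"]);im=get_image("scene");cv2.imwrite("pics/s1.png",cv2.resize(im["frame"][150:300,300:500],None,fx=4,fy=4))
```

```text
4.575 0.092 [0.5528 0.234  0.0928] [ 0.62 -0.72  1.77] 0.0005135570604868054
4.825 0.0895 [0.5529 0.234  0.0902] [-0.28 -1.34  4.08] 0.0007016648692483818
5.075 0.088 [0.5529 0.234  0.0889] [-2.29 -0.96  4.92] 0.0006924452423773702
5.325 0.087 [0.5529 0.234  0.0883] [-1.87 -1.35  6.1 ] 0.0010332070751393387
```

View pics/s1.png

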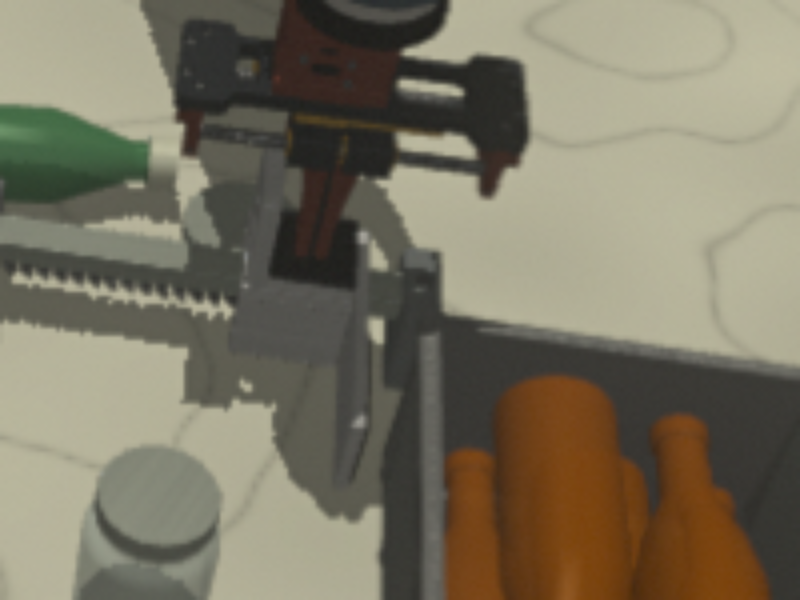

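The picture shows the fingertips standing centrally on the black pad, between the wall and the open edge. The force is about 6 N, so the pad is nearly fully down. I'll press slightly further and push.

Run:
```python
from h import *
X=lambda y:.5504+.0098*y
def rep():
    s=state(); print(round(s["time"],2),s["ee_pos"].round(4),s["ft_force"].round(1)); return s["ft_force"]
y=.234; z=.0855
move_l([X(y),y,z],.04); f0=rep()
for t in (.215,.18,.14,.10,.09,.086,.083,.080,.0775,.075,.0725,.070,.0675,.065):
    move_l([X(t),t,z],.05); f=rep()
    if abs(f[1]-f0[1])>14 or f[2]>45: break
W=(im:=get_image("top"));cv2.imwrite("pics/t2.png",cv2.resize(im["frame"][120:290,150:370],None,fx=3.5,fy=3.5))
```

```text
5.67 [0.5529 0.2342 0.0882] [-5.6 -1.4 13.1]
6.21 [0.5528 0.2153 0.0882] [-5.  -1.3 11.9]
7.06 [0.5525 0.1804 0.0882] [-5.   0.2 12.8]
8.01 [0.5521 0.1404 0.0882] [-5.  -0.4 13.2]
8.96 [0.5518 0.1003 0.0882] [-5.1 -0.1 13.5]
9.31 [0.5517 0.0899 0.0882] [-4.6 -0.7 12.9]
9.56 [0.5521 0.0871 0.0882] [-2.4  2.8 12.7]
9.81 [0.5523 0.0848 0.0882] [-0.7  4.9 11.1]
10.06 [0.5525 0.082  0.0883] [-0.   6.8 10.5]
10.31 [0.5525 0.08   0.0882] [-0.3  7.3 10. ]
10.56 [0.5525 0.0798 0.0882] [ 0.9 16.3 10.5]
```

View pics/t2.png

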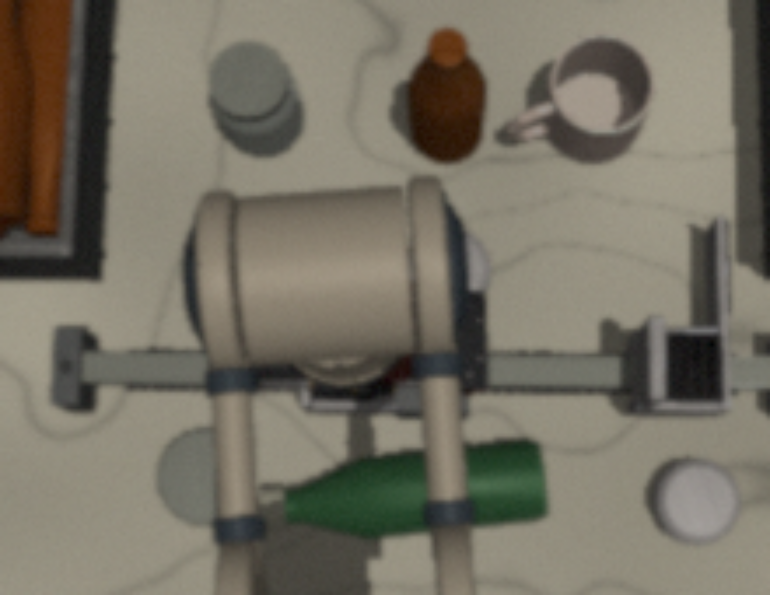

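The arm hides part of the stop, but it has moved from (191,224) to against the middle block. The force trace agrees: the stop halted near y=0.089 as predicted, then the finger slid to the wall and Fy rose to 16 N. I'll lift off and verify.

Run:
```python
from h import *
X=lambda y:.5504+.0098*y
move_l([X(.0795),.0795,.0855],.03); move_l([X(.081),.081,.105],.05); move_l([X(.082),.082,.24],.15)
move_to([.36,.30,.30],[0,0,1,0]); hold(.3)
s=state();print(s["time"],s["ee_pos"],s["ft_force"])
im=get_image("top");W=world(im);H=W[...,2]
m=np.zeros(H.shape,bool);m[205:242,225:272]=1;m&=(H>.122)&(H<.14);print("wall",np.median(W[m],0),m.sum())
cv2.imwrite("pics/t3.png",cv2.resize(im["frame"][120:290,150:370],None,fx=3.5,fy=3.5))
```

```text
13.9333 [0.36055298 0.29952577 0.29962786] [-0.57317842 -0.38420595 -0.61150544]
wall [0.55167553 0.06023393 0.13141411] 118
```

View pics/t3.png

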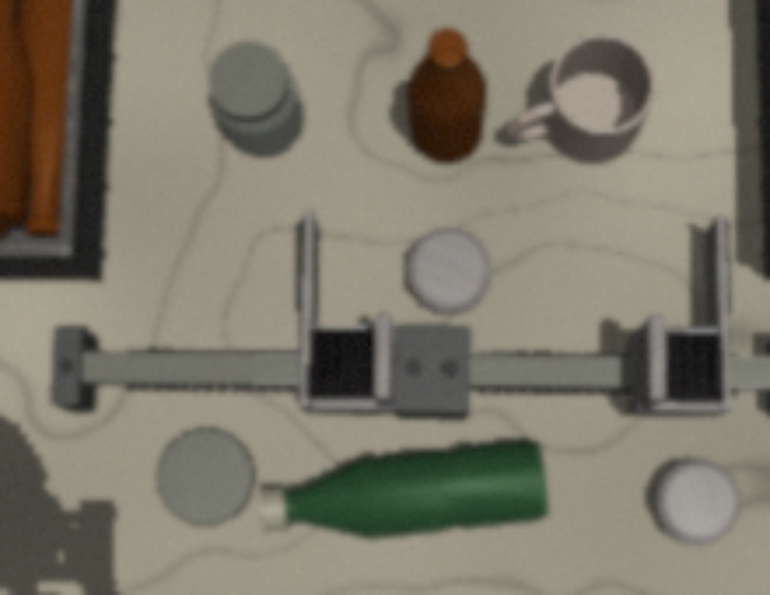

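The left stop, with its wall at crop pixel (383,355), is flush against the block. It travelled 0.1445 m, as predicted, and everything else is where it was.

```bash
python3 -c "
from bench import *
print(job_done())"
```

```text
the job is handed in; nothing more can be done
None
```

The left stop, beside the bottle crate, is home against the middle block with its pad let go; the other stop and the loose things look unmoved in the last picture, the arm is clear, and I handed the job in at about 14 s (no verdict was returned).

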